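# Move the overlocker's threads from the parking rack to its thread stand

### The job

The four spools of the overlocker's thread set are parked on the dowels of the wooden rack. Move them to the spindles of the grey thread stand in the same order from left to right as seen from the robot, since each place feeds its own needle or looper: every spool upright over its spindle and all the way down on its disc. Do not tip any spool over, and leave the spray bottle behind the racks standing where it is.

Things in the scene. Friction and masses are not known exactly. Their poses are not given: they have to be found in the camera images.
- cone: Thread cone, the tall tapered spool: 120 mm high, 64 mm across at the foot, 45 mm at 112 mm height (53 mm at 60, 47 mm at 90), then a white collar 32 mm across. Grey thread on white plastic, hollow from end to end. Bore 41 mm wide at the foot, 23 mm at the top. About 0.14 kg. Origin: centre of its underside, z up its axis; yaw means nothing.
- king: King spool, the one with a wide white foot: 86 mm high, foot flange 62 mm across and 8 mm thick (white neck up to 13 mm), above it a straight winding 46 mm across to 80 mm, white collar on top. Grey thread on white plastic, hollow from end to end. Bore 26 mm. About 0.10 kg. Origin: centre of its underside, z up its axis; yaw means nothing.
- cop: Cop, the slim straight spool: 104 mm high, 38 mm across all the way up. Grey thread on white plastic, hollow from end to end. Bore 25 mm. About 0.07 kg. Origin: centre of its underside, z up its axis; yaw means nothing.
- cheese: Cheese, the short thick spool: 64 mm high, 60 mm across all the way up. Grey thread on white plastic, hollow from end to end. Bore 26 mm. About 0.11 kg. Origin: centre of its underside, z up its axis; yaw means nothing.
- dowel_cone: Dowel of the wooden rack under the cone at the start. Rack: fixed oak board 335 x 90 x 18 mm, four dowels in one row 85 mm apart, whose is which varies. Pin 10 mm thick on a seat 48 mm across. Origin: seat's underside, on the board's top, 18 mm above the table; spool underside 4 mm and pin tip 54 mm above it. x across the row away from the robot, y along it to the left (turned 0.25 rad at most).
- dowel_king: Dowel of the wooden rack under the king at the start. Rack: fixed oak board 335 x 90 x 18 mm, four dowels in one row 85 mm apart, whose is which varies. Pin 10 mm thick on a seat 48 mm across. Origin: seat's underside, on the board's top, 18 mm above the table; spool underside 4 mm and pin tip 54 mm above it. x across the row away from the robot, y along it to the left (turned 0.25 rad at most).
- dowel_cop: Dowel of the wooden rack under the cop at the start. Rack: fixed oak board 335 x 90 x 18 mm, four dowels in one row 85 mm apart, whose is which varies. Pin 10 mm thick on a seat 48 mm across. Origin: seat's underside, on the board's top, 18 mm above the table; spool underside 4 mm and pin tip 54 mm above it. x across the row away from the robot, y along it to the left (turned 0.25 rad at most).
- dowel_cheese: Dowel of the wooden rack under the cheese at the start. Rack: fixed oak board 335 x 90 x 18 mm, four dowels in one row 85 mm apart, whose is which varies. Pin 10 mm thick on a seat 48 mm across. Origin: seat's underside, on the board's top, 18 mm above the table; spool underside 4 mm and pin tip 54 mm above it. x across the row away from the robot, y along it to the left (turned 0.25 rad at most).
- stand: Thread stand, fixed beside the rack, left or right: grey steel base 335 (y) x 92 (x) mm, four steel spindles at x = 0, y = +127.5, +42.5, -42.5, -127.5 mm, 8 mm thick, tips 70 mm above the table, each in a black disc 48 mm across, top 20 mm above the table. Mast socket at x = +34, 38 mm high. Origin: centre of the underside; x away from the robot, y to its left (turned 0.25 rad at most).
- water_spray: Clear blue spray bottle with a black trigger head, 45 x 108 mm and 214 mm high, standing loose on the table behind the two racks. Not to be moved. Origin: near the centre of its underside, z up.
Mind the look-alikes: they are no part of the job. What is shaped like the king but purple or red is not meant.

How it is judged:
At the end, for the whole second after the job is handed in: Each spool stands on the thread stand's spindle that has the same rank from the left as the dowel it stood on: within 20 mm of the spindle along and across the row, its underside within 5 mm of the disc's top, upright within 0.12 rad, and at rest (((y of any of dowel_king, dowel_cop, dowel_cheese in the frame of dowel_cone below -0.2125 m and x of cone in the frame of stand between -0.02 and 0.02 m and y of cone in the frame of stand between 0.1075 and 0.1475 m and z of cone in the frame of stand between 0.015 and 0.025 m) or (y of any of dowel_king, dowel_cop, dowel_cheese in the frame of dowel_cone below -0.1275 m and y of any of dowel_king, dowel_cop, dowel_cheese in the frame of dowel_cone above 0.0425 m and x of cone in the frame of stand between -0.02 and 0.02 m and y of cone in the frame of stand between 0.0225 and 0.0625 m and z of cone in the frame of stand between 0.015 and 0.025 m) or (y of any of dowel_king, dowel_cop, dowel_cheese in the frame of dowel_cone below -0.0425 m and y of any of dowel_king, dowel_cop, dowel_cheese in the frame of dowel_cone above 0.1275 m and x of cone in the frame of stand between -0.02 and 0.02 m and y of cone in the frame of stand between -0.0625 and -0.0225 m and z of cone in the frame of stand between 0.015 and 0.025 m) or (y of any of dowel_king, dowel_cop, dowel_cheese in the frame of dowel_cone above 0.2125 m and x of cone in the frame of stand between -0.02 and 0.02 m and y of cone in the frame of stand between -0.1475 and -0.1075 m and z of cone in the frame of stand between 0.015 and 0.025 m)) and ((y of any of dowel_cone, dowel_cop, dowel_cheese in the frame of dowel_king below -0.2125 m and x of king in the frame of stand between -0.02 and 0.02 m and y of king in the frame of stand between 0.1075 and 0.1475 m and z of king in the frame of stand between 0.015 and 0.025 m) or (y of any of dowel_cone, dowel_cop, dowel_cheese in the frame of dowel_king below -0.1275 m and y of any of dowel_cone, dowel_cop, dowel_cheese in the frame of dowel_king above 0.0425 m and x of king in the frame of stand between -0.02 and 0.02 m and y of king in the frame of stand between 0.0225 and 0.0625 m and z of king in the frame of stand between 0.015 and 0.025 m) or (y of any of dowel_cone, dowel_cop, dowel_cheese in the frame of dowel_king below -0.0425 m and y of any of dowel_cone, dowel_cop, dowel_cheese in the frame of dowel_king above 0.1275 m and x of king in the frame of stand between -0.02 and 0.02 m and y of king in the frame of stand between -0.0625 and -0.0225 m and z of king in the frame of stand between 0.015 and 0.025 m) or (y of any of dowel_cone, dowel_cop, dowel_cheese in the frame of dowel_king above 0.2125 m and x of king in the frame of stand between -0.02 and 0.02 m and y of king in the frame of stand between -0.1475 and -0.1075 m and z of king in the frame of stand between 0.015 and 0.025 m)) and ((y of any of dowel_cone, dowel_king, dowel_cheese in the frame of dowel_cop below -0.2125 m and x of cop in the frame of stand between -0.02 and 0.02 m and y of cop in the frame of stand between 0.1075 and 0.1475 m and z of cop in the frame of stand between 0.015 and 0.025 m) or (y of any of dowel_cone, dowel_king, dowel_cheese in the frame of dowel_cop below -0.1275 m and y of any of dowel_cone, dowel_king, dowel_cheese in the frame of dowel_cop above 0.0425 m and x of cop in the frame of stand between -0.02 and 0.02 m and y of cop in the frame of stand between 0.0225 and 0.0625 m and z of cop in the frame of stand between 0.015 and 0.025 m) or (y of any of dowel_cone, dowel_king, dowel_cheese in the frame of dowel_cop below -0.0425 m and y of any of dowel_cone, dowel_king, dowel_cheese in the frame of dowel_cop above 0.1275 m and x of cop in the frame of stand between -0.02 and 0.02 m and y of cop in the frame of stand between -0.0625 and -0.0225 m and z of cop in the frame of stand between 0.015 and 0.025 m) or (y of any of dowel_cone, dowel_king, dowel_cheese in the frame of dowel_cop above 0.2125 m and x of cop in the frame of stand between -0.02 and 0.02 m and y of cop in the frame of stand between -0.1475 and -0.1075 m and z of cop in the frame of stand between 0.015 and 0.025 m)) and ((y of any of dowel_cone, dowel_king, dowel_cop in the frame of dowel_cheese below -0.2125 m and x of cheese in the frame of stand between -0.02 and 0.02 m and y of cheese in the frame of stand between 0.1075 and 0.1475 m and z of cheese in the frame of stand between 0.015 and 0.025 m) or (y of any of dowel_cone, dowel_king, dowel_cop in the frame of dowel_cheese below -0.1275 m and y of any of dowel_cone, dowel_king, dowel_cop in the frame of dowel_cheese above 0.0425 m and x of cheese in the frame of stand between -0.02 and 0.02 m and y of cheese in the frame of stand between 0.0225 and 0.0625 m and z of cheese in the frame of stand between 0.015 and 0.025 m) or (y of any of dowel_cone, dowel_king, dowel_cop in the frame of dowel_cheese below -0.0425 m and y of any of dowel_cone, dowel_king, dowel_cop in the frame of dowel_cheese above 0.1275 m and x of cheese in the frame of stand between -0.02 and 0.02 m and y of cheese in the frame of stand between -0.0625 and -0.0225 m and z of cheese in the frame of stand between 0.015 and 0.025 m) or (y of any of dowel_cone, dowel_king, dowel_cop in the frame of dowel_cheese above 0.2125 m and x of cheese in the frame of stand between -0.02 and 0.02 m and y of cheese in the frame of stand between -0.1475 and -0.1075 m and z of cheese in the frame of stand between 0.015 and 0.025 m)) and angle between each of cone, king, cop, cheese's own z axis and vertical below 0.12 rad and linear speed of each of cone, king, cop, cheese below 0.02 m/s); the robot touches nothing.
It fails at once if a spool is tipped over (angle between any of cone, king, cop, cheese's own z axis and vertical above 0.9 rad).
It fails at once if the spray bottle is pushed away or knocked over (distance of water_spray from where it was at the start of the episode above 0.03 m or angle between water_spray's own z axis and vertical above 0.5 rad).
It also fails if it takes over 115 s, if anything falls off the work surface, if the arm or the gripper's body presses on something with over 40 N, if the wrist force passes 120 N, or if a joint passes its speed limit or range.

### The arm

A 6-joint arm with a two-finger parallel gripper is mounted at the origin on a cart in front of the work surface, level with it; the furniture and walls round the work are solid. World frame = base frame: x ahead of the robot, y to its left, z up, the work surface at z = 0. Lengths are in m, angles in rad, forces in N, time in s.
With the tool pointing down it reaches from about 0.4 to 0.825 m from the base axis. Payload 7 kg.
Tool frame: the origin (TCP) lies at the very end of the fingers, on their centre line; the grasp point (between the pads) lies arm.hold_point_z behind it (arm.hold_point_z is the distance from the TCP to the grasp point, in m); z points along the fingers, y is the line along which they close (so a half turn about z gives the same grasp; the last joint's range is limited). The gripper opens to 88 mm and grips with 3 to 60 N. Pads are 19 mm wide; open, the fingers measure 130 mm over their backs; the gripper's body (78 mm by 193 mm) begins 47 mm behind the grasp point.
Start: joints at [-0.887, 0.359, 0.012, 0, -1.224, -0.288], TCP at [0.26, -0.623, 0.194] pointing down, gripper open.
Joint ranges: [-3.07, 3.07], [-1.43, 2.12], [-1.02, 1.25], [-3.03, 1.67], [-3.05, -0], [-3.03, 3.03]. Speed limits (rad/s): [2.39, 2.39, 3.01, 3.14, 3.14, 3.14].

### API

Orientations are given as [roll, pitch, yaw] about the fixed x, y, z axes, in that order (R = Rz(yaw) Ry(pitch) Rx(roll)).
In Python, from station import arm gives the robot as it stands.
- The arm moves only by the tool hand_motion, called after "Call:" by a JSON object that holds its "api" and its "payload". Schema: {"type":"object","properties":{"increments":{"type":"array","items":{"type":"object","properties":{"aperture":{"type":"number"},"tx":{"type":"number"},"ty":{"type":"number"},"tz":{"type":"number"},"twist":{"type":"number"}},"additionalProperties":false,"required":["aperture"]},"minItems":1,"maxItems":20},"squeeze":{"type":"number"},"only":{"type":"string"},"quiet":{"type":"boolean"},"lines":{"type":"string"}},"required":["increments"],"additionalProperties":false}. increments is a list of rows, 1 to 20 of them, each an object with the fields aperture (the finger opening in m), tx, ty, tz (the shift in mm), twist (a turn about the tool's z in units of 0.05 rad); a field left out counts as zero (the opening has to be given); each row is the pose to reach, as a shift and turn from the pose commanded when the call began, along the tool's axes at that moment; what a row does not reach only later rows make up. A row lasts 1/12 s, in which the tool goes at most 0.0417 m and 0.125 rad, less where a joint would pass 70% of its speed; a pose out of reach is approached as far as the arm can. The fingers move at their own pace and stop on an object; squeeze is the grip in N (left out, the last holds). Time passes only in rows, so rows that do not move let the fingers close. The tool returns the time, the measured TCP pose, the force, the opening and the grip force at its end. only (a regular expression) keeps the lines of the reply that match it, lines (a string "A,B") keeps lines A to B, and quiet returns only ok. Input that does not fit is refused with a message, and nothing moves.
- arm.get_state(): the state, without advancing time (a new reading comes with each control period).
- arm.grab_frame(name): name is "scene" or "top" or "wrist"; returns the picture (480x640x3 uint8, red, green, blue); there is no depth.
- arm.camera_params(name): a dict with "fx", "fy", "cx", "cy" (pixels), "T" (4x4, takes a point from camera to world coordinates); the wrist camera has in their place "hand_eye" (4x4, takes a point from camera to tool coordinates, whose origin is the TCP and whose axes are the flange's). Camera axes: x right, y down, z forward; pixel columns grow to the right and rows downward; lengths in m; the calibration is good to about 2 mm. A picture is of the moment at which its call begins: read the wrist's pose just before it. camera_params takes no time and is no camera call.
- arm.job_done(): hands the job in; it is judged then, once.
The state is a dict: "t": time; "q": joint angles; "qd": joint speeds; "joint_efforts": joint torques, N m; "eef_pos": TCP position; "ee_rot": TCP orientation; "force": force on the tool from outside, world axes, zero at the start; "moment": the same for the moment, N m; "width": finger opening in m; "gripper_force": force on a finger pad.
Only numpy, scipy, OpenCV 4.12 (cv2) and the standard library are available. Lean on these libraries where they do the work, as an engineer would, in place of code of your own. Each camera call takes 0.05 s, during which the arm holds its last target. There are 200 camera calls.

## Working session

There is one attempt and no reset: what is moved stays moved. The work goes in short steps, Python scripts to look and compute and a tool call to move; the robot and the scene stay as the last step left them, time stands still between calls to the robot, and variables do not carry over. Pictures are saved under pics/ and viewed, at most 14 in all, crops included, and the job is handed in when it is done.

```bash
mkdir -p pics
```

Run:
```python
from station import arm
import cv2,numpy as np
np.set_printoptions(precision=4,suppress=True)
for n in("scene","top"):
    cv2.imwrite(f"pics/{n}0.png",arm.grab_frame(n)[:,:,::-1]); p=arm.camera_params(n); print(n,p)
print(arm.camera_params("wrist"),arm.hold_point_z); s=arm.get_state(); print(s)
```

```text
scene {'fx': 542.4654107171457, 'fy': 542.4654107171457, 'cx': 308.3448972938606, 'cy': 241.78733250845, 'T': array([[-0.8963, -0.3066,  0.3205,  0.1796],
       [-0.4435,  0.6119, -0.6549,  0.8563],
       [ 0.0047, -0.7291, -0.6844,  0.9461],
       [ 0.    ,  0.    ,  0.    ,  1.    ]])}
top {'fx': 501.01119424962394, 'fy': 501.01119424962394, 'cx': 319.10734552488816, 'cy': 249.2376007695203, 'T': array([[ 0.0052, -0.9933,  0.1151,  0.4801],
       [-0.9999, -0.0063, -0.0095,  0.0059],
       [ 0.0102, -0.115 , -0.9933,  1.2106],
       [ 0.    ,  0.    ,  0.    ,  1.    ]])}
{'fx': 410.0795621055366, 'fy': 410.0795621055366, 'cx': 319.45829510755885, 'cy': 234.31611031984085, 'hand_eye': array([[ 0.0009, -0.9654, -0.2607,  0.0698],
       [ 1.    ,  0.0011, -0.0008,  0.0003],
       [ 0.0011, -0.2607,  0.9654, -0.1916],
       [ 0.    ,  0.    ,  0.    ,  1.    ]])} 0.0188
{'t': 0.1, 'q': array([-0.8869,  0.3593,  0.0112, -0.0003, -1.2241, -0.2881]), 'qd': array([ 0.0008, -0.0024,  0.0031,  0.0037,  0.0011,  0.0018]), 'joint_efforts': array([ -0.0013, -58.4163,  29.375 ,   7.0157,   0.0102,  -0.0001]), 'eef_pos': array([ 0.26  , -0.6224,  0.1927]), 'ee_rot': array([ 3.1401, -0.0001, -2.7459]), 'force': array([-0.2835, -0.696 , -0.2435]), 'moment': array([-0.0579, -0.0552, -0.0097]), 'gripper_force': 0.0, 'width': 0.08763065691730956}
```

View pics/scene0.png

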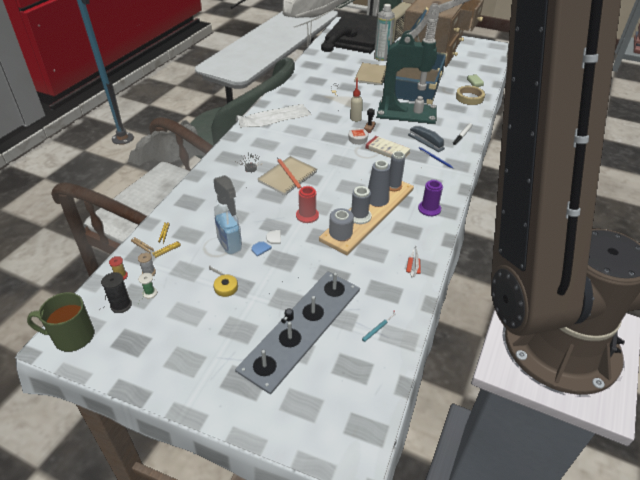

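View pics/top0.png

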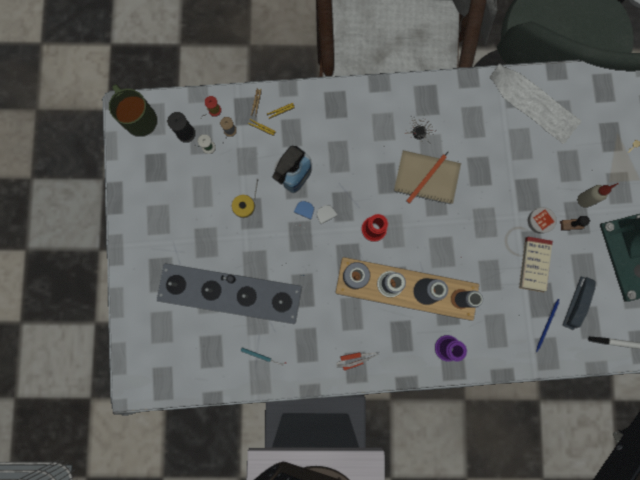

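Scene and top agree. The rack is on the right, from left to right: cheese (356,275), king (393,283), cone (431,290), cop (470,298). The grey stand is on the left, with discs at (175,284), (211,290), (246,296) and (282,301). The purple and red king-shaped spools are decoys, and the bottle is at (292,168).

Create h.py:
```python
from station import arm
import cv2,numpy as np
np.set_printoptions(precision=4,suppress=True)
def ray(n,uv,z):
    p=arm.camera_params(n);T=p["T"]
    d=T[:3,:3]@np.array([(uv[0]-p["cx"])/p["fx"],(uv[1]-p["cy"])/p["fy"],1.]);o=T[:3,3]
    return o+d*(z-o[2])/d[2]
def proj(n,P):
    p=arm.camera_params(n);c=np.linalg.inv(p["T"])@np.append(P,1);return np.array([p["cx"]+p["fx"]*c[0]/c[2],p["cy"]+p["fy"]*c[1]/c[2]])
def largest(m):
    return max(cv2.findContours(m.astype(np.uint8),0,1)[0],key=cv2.contourArea)
```

Run:
```python
from h import *
im=cv2.imread("pics/top0.png");hsv=cv2.cvtColor(im,cv2.COLOR_BGR2HSV)
H,S,V=[hsv[:,:,i].astype(int) for i in range(3)]
reg=np.zeros(V.shape,bool);reg[245:335,330:490]=1
oak=reg&(H>8)&(H<25)&(S>80)
c=largest(cv2.morphologyEx(oak.astype(np.uint8),3,np.ones((9,9))))
box=cv2.boxPoints(cv2.minAreaRect(c));w=np.array([ray("top",b,.018) for b in box]);print("rack",w,w.mean(0),[np.linalg.norm(w[i]-w[i-1]) for i in(1,2)])
print("V discs",V[284,170],V[270,185],V[296,250],"table",V[250,200])
reg[:]=0;reg[255:330,150:310]=1
dk=(reg&(V<45)).astype(np.uint8)
n,l,st,ce=cv2.connectedComponentsWithStats(dk)
for i in range(1,n):
    if st[i,4]>40: print("disc",st[i],ce[i],ray("top",ce[i],.02))
g=largest(reg&(V<120)&(S<90));g=cv2.convexHull(g)
box=cv2.boxPoints(cv2.minAreaRect(g));w=np.array([ray("top",b,.012) for b in box]);print("stand",w,w.mean(0),[np.linalg.norm(w[i]-w[i-1]) for i in(1,2)])
a=np.hstack([cv2.resize(im[250:330,155:305],None,fx=5,fy=5)]);b=cv2.resize(im[250:330,335:485],None,fx=5,fy=5)
cv2.imwrite("pics/crop0.png",np.vstack([a,b])[:600*2:1][:, :750]); 
cv2.imwrite("pics/crop0.png",cv2.resize(np.vstack([a,b]),None,fx=.74,fy=.74))
```

```text
rack [[ 0.515  -0.0435  0.018 ]
 [ 0.6009 -0.0606  0.018 ]
 [ 0.5371 -0.3883  0.018 ]
 [ 0.452  -0.3685  0.018 ]] [ 0.5263 -0.2152  0.018 ] [np.float64(0.08757008625045996), np.float64(0.3338092104405588)]
V discs 97 84 39 table 104
disc [167 275  18  19 246] [175.9756 284.2154] [0.5326 0.3328 0.02  ]
disc [202 281  19  19 246] [211.2358 290.0813] [0.5192 0.2491 0.02  ]
disc [237 287  19  19 243] [246.3992 295.9218] [0.5059 0.1657 0.02  ]
disc [273 293  18  18 241] [281.5934 301.6598] [0.4929 0.0824 0.02  ]
stand [[0.6025 0.3997 0.012 ]
 [0.6049 0.0186 0.012 ]
 [0.429  0.0173 0.012 ]
 [0.4272 0.392  0.012 ]] [0.5159 0.2069 0.012 ] [np.float64(0.38107384584083664), np.float64(0.17590690773673257)]
```

View pics/crop0.png

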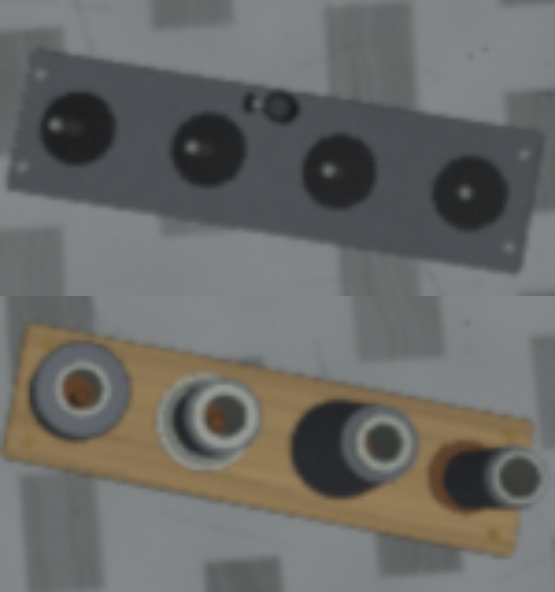

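Add to h.py:
```python
SP=dict(cheese=((357.2,274.6),.086,.1275),king=((395.5,282.7),.108,.0425),cone=((438.8,289.5),.142,-.0425),cop=((475.3,299.2),.126,-.1275))
DISC=dict(cheese=(.5326,.3328),king=(.5192,.2491),cone=(.5059,.1657),cop=(.4929,.0824))
YR,YS=-1.761,-1.728   # tool yaw over rack / stand
def go(x,y,z,yaw):
    s=arm.get_state();r=s["ee_rot"]
    from scipy.spatial.transform import Rotation as R
    Rm=R.from_euler("xyz",[np.pi,0,r[2]]).as_matrix()
    print("t",s["t"],"at",s["eef_pos"],r,"-> d",Rm.T@(np.array([x,y,z])-s["eef_pos"]),"turn",-((yaw-r[2]+np.pi)%(2*np.pi)-np.pi))
```

Run:
```python
from h import *
for k,(uv,z,y) in SP.items(): print(k,ray("top",uv,z), np.array([.5263,-.2152])+y*np.array([.19,.982]))
print("bottle top",ray("top",(290,158),.2),"scene base",ray("scene",(230,250),0))
go(.551,-.091,.20,YR)
```

```text
cheese [ 0.5536 -0.0908  0.086 ] [ 0.5505 -0.09  ]
king [ 0.5348 -0.1733  0.108 ] [ 0.5344 -0.1735]
cone [ 0.5191 -0.2601  0.142 ] [ 0.5182 -0.2569]
cop [ 0.4992 -0.3427  0.126 ] [ 0.5021 -0.3404]
bottle top [0.7873 0.0575 0.2   ] scene base [0.7847 0.066  0.    ]
t 0.1 at [ 0.26   -0.6224  0.1927] [ 3.1401 -0.0001 -2.7459] -> d [-0.4733  0.3782 -0.0073] turn -0.9848852459223449
```

The rows are not in the units I measure in: shifts go in mm and turns go in units of 0.05 rad. I convert before sending: -0.473 m is -473, 0.378 m is 378, -0.985 rad is -19.7.

Call:
{"api": "hand_motion", "payload": {"increments": [{"aperture": 0.088, "tx": -100, "ty": 80, "tz": -10, "twist": -5}, {"aperture": 0.088, "tx": -473, "ty": 378, "tz": -8, "twist": -19.7}, {"aperture": 0.088, "tx": -473, "ty": 378, "tz": -8, "twist": -19.7}, {"aperture": 0.088, "tx": -473, "ty": 378, "tz": -8, "twist": -19.7}, {"aperture": 0.088, "tx": -473, "ty": 378, "tz": -8, "twist": -19.7}, {"aperture": 0.088, "tx": -473, "ty": 378, "tz": -8, "twist": -19.7}, {"aperture": 0.088, "tx": -473, "ty": 378, "tz": -8, "twist": -19.7}, {"aperture": 0.088, "tx": -473, "ty": 378, "tz": -8, "twist": -19.7}, {"aperture": 0.088, "tx": -473, "ty": 378, "tz": -8, "twist": -19.7}, {"aperture": 0.088, "tx": -473, "ty": 378, "tz": -8, "twist": -19.7}, {"aperture": 0.088, "tx": -473, "ty": 378, "tz": -8, "twist": -19.7}, {"aperture": 0.088, "tx": -473, "ty": 378, "tz": -8, "twist": -19.7}, {"aperture": 0.088, "tx": -473, "ty": 378, "tz": -8, "twist": -19.7}, {"aperture": 0.088, "tx": -473, "ty": 378, "tz": -8, "twist": -19.7}, {"aperture": 0.088, "tx": -473, "ty": 378, "tz": -8, "twist": -19.7}, {"aperture": 0.088, "tx": -473, "ty": 378, "tz": -8, "twist": -19.7}, {"aperture": 0.088, "tx": -473, "ty": 378, "tz": -8, "twist": -19.7}, {"aperture": 0.088, "tx": -473, "ty": 378, "tz": -8, "twist": -19.7}, {"aperture": 0.088, "tx": -473, "ty": 378, "tz": -8, "twist": -19.7}, {"aperture": 0.088, "tx": -473, "ty": 378, "tz": -8, "twist": -19.7}], "squeeze": 20}}

```text
t: 1.77
eef_pos: [0.5504, -0.0926, 0.2016]
ee_rot: [3.141, -0.0, -1.762]
force: [-0.2, 0.1, -0.9]
width: 0.0877
gripper_force: 0.0
```

Run:
```python
from h import *
go(.5536,-.0908,.035,YR)
cv2.imwrite("pics/w1.png",arm.grab_frame("wrist")[:,:,::-1])
```

```text
t 1.7667 at [ 0.5504 -0.0926  0.2016] [ 3.1415 -0.     -1.7621] -> d [-0.0024 -0.0028  0.1666] turn -0.001127375593214186
```

View pics/w1.png

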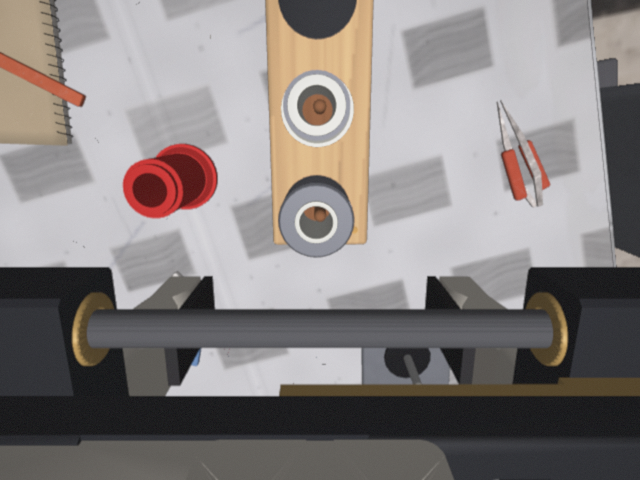

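The wrist view shows the cheese at (316,222), within 3 mm of the top-camera fix, and the fingers clear the red decoy. Next I grip and lift it.

Converted, -0.002 m is -2, 0.16 m is 160.

Call:
{"api": "hand_motion", "payload": {"increments": [{"aperture": 0.088, "tx": -2, "ty": -3, "tz": 30}, {"aperture": 0.088, "tx": -2, "ty": -3, "tz": 70}, {"aperture": 0.088, "tx": -2, "ty": -3, "tz": 110}, {"aperture": 0.088, "tx": -2, "ty": -3, "tz": 150}, {"aperture": 0.088, "tx": -2, "ty": -3, "tz": 160}, {"aperture": 0.088, "tx": -2, "ty": -3, "tz": 160}, {"aperture": 0.05, "tx": -2, "ty": -3, "tz": 160}, {"aperture": 0.05, "tx": -2, "ty": -3, "tz": 160}, {"aperture": 0.05, "tx": -2, "ty": -3, "tz": 160}, {"aperture": 0.05, "tx": -2, "ty": -3, "tz": 160}, {"aperture": 0.05, "tx": -2, "ty": -3, "tz": 160}, {"aperture": 0.05, "tx": -2, "ty": -3, "tz": 160}], "squeeze": 20}}

```text
t: 2.82
eef_pos: [0.5551, -0.0902, 0.043]
ee_rot: [-3.139, 0.001, -1.76]
force: [-1.1, 0.9, 7.0]
width: 0.0589
gripper_force: 20.0
```

Run:
```python
from h import *
go(.5326,.3328,.20,YS)
```

```text
t 2.8167 at [ 0.5551 -0.0902  0.043 ] [-3.1395  0.0005 -1.7604] -> d [-0.4112  0.1018 -0.157 ] turn -0.03236638372942924
```

Converted, -0.14 m is -140, -0.411 m is -411, -0.03 rad is -0.6.

Call:
{"api": "hand_motion", "payload": {"increments": [{"aperture": 0.05, "tz": -30}, {"aperture": 0.05, "tz": -70}, {"aperture": 0.05, "tz": -110}, {"aperture": 0.05, "tz": -140}, {"aperture": 0.05, "tx": -30, "ty": 10, "tz": -140, "twist": -0.6}, {"aperture": 0.05, "tx": -70, "ty": 20, "tz": -140, "twist": -0.6}, {"aperture": 0.05, "tx": -110, "ty": 30, "tz": -140, "twist": -0.6}, {"aperture": 0.05, "tx": -150, "ty": 40, "tz": -140, "twist": -0.6}, {"aperture": 0.05, "tx": -190, "ty": 50, "tz": -140, "twist": -0.6}, {"aperture": 0.05, "tx": -230, "ty": 60, "tz": -140, "twist": -0.6}, {"aperture": 0.05, "tx": -270, "ty": 70, "tz": -140, "twist": -0.6}, {"aperture": 0.05, "tx": -310, "ty": 80, "tz": -140, "twist": -0.6}, {"aperture": 0.05, "tx": -350, "ty": 90, "tz": -140, "twist": -0.6}, {"aperture": 0.05, "tx": -390, "ty": 100, "tz": -140, "twist": -0.6}, {"aperture": 0.05, "tx": -411, "ty": 102, "tz": -140, "twist": -0.6}, {"aperture": 0.05, "tx": -411, "ty": 102, "tz": -140, "twist": -0.6}, {"aperture": 0.05, "tx": -411, "ty": 102, "tz": -140, "twist": -0.6}, {"aperture": 0.05, "tx": -411, "ty": 102, "tz": -140, "twist": -0.6}], "squeeze": 20}}

```text
t: 4.32
eef_pos: [0.5313, 0.3322, 0.1814]
ee_rot: [3.141, -0.001, -1.731]
force: [-0.1, -0.1, 0.6]
width: 0.0589
gripper_force: 20.0
```

Run:
```python
from h import *
go(.5326,.3328,.042,YS)
cv2.imwrite("pics/w2.png",np.hstack([arm.grab_frame("top")[180:330,130:330,::-1],arm.grab_frame("scene")[200:350,220:420,::-1]]).repeat(2,0).repeat(2,1))
```

```text
t 4.3167 at [0.5313 0.3322 0.1814] [ 3.1411 -0.0006 -1.7305] -> d [-0.0008 -0.0012  0.1394] turn -0.002532500310252317
```

View pics/w2.png

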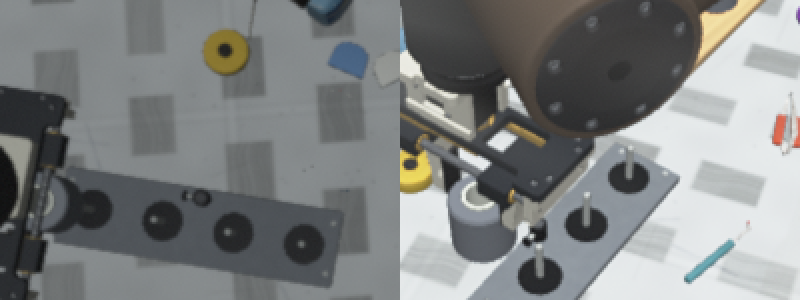

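The cheese hangs upright over the leftmost spindle. I lower it and release.

Converted, 0.139 m is 139, 0.138 m is 138.

Call:
{"api": "hand_motion", "payload": {"increments": [{"aperture": 0.05, "tx": -1, "ty": -1, "tz": 30}, {"aperture": 0.05, "tx": -1, "ty": -1, "tz": 70}, {"aperture": 0.05, "tx": -1, "ty": -1, "tz": 100}, {"aperture": 0.05, "tx": -1, "ty": -1, "tz": 125}, {"aperture": 0.05, "tx": -1, "ty": -1, "tz": 138}, {"aperture": 0.05, "tx": -1, "ty": -1, "tz": 139}, {"aperture": 0.05, "tx": -1, "ty": -1, "tz": 139}], "squeeze": 20}}

```text
t: 5.0
eef_pos: [0.533, 0.3323, 0.0424]
ee_rot: [3.141, -0.001, -1.732]
force: [0.7, 0.4, -1.0]
width: 0.0593
gripper_force: 20.0
```

Call:
{"api": "hand_motion", "payload": {"increments": [{"aperture": 0.088}, {"aperture": 0.088}, {"aperture": 0.088}, {"aperture": 0.088}, {"aperture": 0.088, "tz": -40}, {"aperture": 0.088, "tz": -80}, {"aperture": 0.088, "tz": -120}, {"aperture": 0.088, "tz": -160}, {"aperture": 0.088, "tz": -160}], "squeeze": 20}}

```text
t: 5.75
eef_pos: [0.5366, 0.3359, 0.2129]
ee_rot: [-3.132, 0.01, -1.729]
force: [0.8, 0.5, 1.8]
width: 0.0879
gripper_force: 0.0
```

Run:
```python
from h import *
go(.5348,-.1733,.20,YR)
```

```text
t 5.75 at [0.5366 0.3359 0.2129] [-3.1317  0.0103 -1.7295] -> d [ 0.5031 -0.0787  0.0129] turn 0.031503962365076355
```

Converted, 0.499 m is 499, -0.082 m is -82, 0.03 rad is 0.6.

Call:
{"api": "hand_motion", "payload": {"increments": [{"aperture": 0.088, "tx": 30, "ty": -10, "twist": 0.6}, {"aperture": 0.088, "tx": 70, "ty": -20, "twist": 0.6}, {"aperture": 0.088, "tx": 110, "ty": -20, "twist": 0.6}, {"aperture": 0.088, "tx": 150, "ty": -30, "twist": 0.6}, {"aperture": 0.088, "tx": 190, "ty": -30, "twist": 0.6}, {"aperture": 0.088, "tx": 230, "ty": -40, "twist": 0.6}, {"aperture": 0.088, "tx": 270, "ty": -50, "twist": 0.6}, {"aperture": 0.088, "tx": 310, "ty": -50, "twist": 0.6}, {"aperture": 0.088, "tx": 350, "ty": -60, "twist": 0.6}, {"aperture": 0.088, "tx": 390, "ty": -70, "twist": 0.6}, {"aperture": 0.088, "tx": 430, "ty": -80, "twist": 0.6}, {"aperture": 0.088, "tx": 470, "ty": -82, "twist": 0.6}, {"aperture": 0.088, "tx": 490, "ty": -82, "twist": 0.6}, {"aperture": 0.088, "tx": 499, "ty": -82, "twist": 0.6}, {"aperture": 0.088, "tx": 499, "ty": -82, "twist": 0.6}, {"aperture": 0.088, "tx": 499, "ty": -82, "twist": 0.6}, {"aperture": 0.088, "tx": 499, "ty": -82, "twist": 0.6}], "squeeze": 20}}

```text
t: 7.17
eef_pos: [0.5345, -0.1714, 0.2028]
ee_rot: [-3.141, 0.0, -1.76]
force: [0.5, 0.0, -0.6]
width: 0.0878
gripper_force: 0.0
```

Run:
```python
from h import *
go(.5348,-.1733,.063,YR)
cv2.imwrite("pics/w3.png",np.hstack([arm.grab_frame("wrist")[:,:,::-1][::2,::2],arm.grab_frame("scene")[180:420,160:480,::-1]]))
```

```text
t 7.1667 at [ 0.5345 -0.1714  0.2028] [-3.1412  0.0003 -1.7602] -> d [ 0.0018 -0.0007  0.1398] turn 0.0008118407764969859
```

View pics/w3.png

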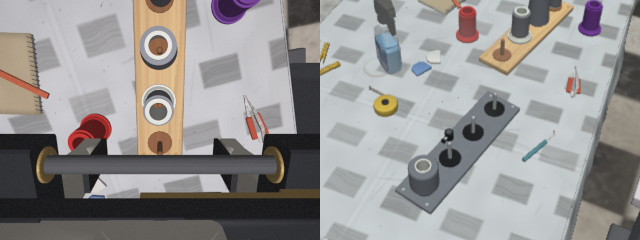

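The cheese is fully seated on the leftmost spindle (scene crop (423,175)). The king is centred ahead of the gripper.

Converted, 0.11 m is 110, 0.14 m is 140.

Call:
{"api": "hand_motion", "payload": {"increments": [{"aperture": 0.088, "tx": 2, "ty": -1, "tz": 30}, {"aperture": 0.088, "tx": 2, "ty": -1, "tz": 70}, {"aperture": 0.088, "tx": 2, "ty": -1, "tz": 110}, {"aperture": 0.088, "tx": 2, "ty": -1, "tz": 135}, {"aperture": 0.088, "tx": 2, "ty": -1, "tz": 140}, {"aperture": 0.088, "tx": 2, "ty": -1, "tz": 140}, {"aperture": 0.03, "tx": 2, "ty": -1, "tz": 140}, {"aperture": 0.03, "tx": 2, "ty": -1, "tz": 140}, {"aperture": 0.03, "tx": 2, "ty": -1, "tz": 140}, {"aperture": 0.03, "tx": 2, "ty": -1, "tz": 140}, {"aperture": 0.03, "tx": 2, "ty": -1, "tz": 140}, {"aperture": 0.03, "tx": 2, "ty": -1, "tz": 140}, {"aperture": 0.03, "tx": 2, "ty": -1, "tz": 140}], "squeeze": 20}}

```text
t: 8.35
eef_pos: [0.5352, -0.1745, 0.063]
ee_rot: [-3.141, 0.0, -1.761]
force: [0.6, 0.2, 0.6]
width: 0.0467
gripper_force: 0.3
```

Run:
```python
from h import *
go(.5192,.2491,.20,YS)
```

```text
t 8.35 at [ 0.5352 -0.1745  0.063 ] [-3.1407  0.0001 -1.7609] -> d [-0.4129  0.0957 -0.137 ] turn -0.03287192135396477
```

Converted, -0.413 m is -413, -0.39 m is -390, -0.03 rad is -0.6.

Call:
{"api": "hand_motion", "payload": {"increments": [{"aperture": 0.03}, {"aperture": 0.03}, {"aperture": 0.03, "tz": -30}, {"aperture": 0.03, "tz": -70}, {"aperture": 0.03, "tz": -110}, {"aperture": 0.03, "tz": -140}, {"aperture": 0.03, "tx": -30, "ty": 10, "tz": -140, "twist": -0.6}, {"aperture": 0.03, "tx": -70, "ty": 20, "tz": -140, "twist": -0.6}, {"aperture": 0.03, "tx": -110, "ty": 30, "tz": -140, "twist": -0.6}, {"aperture": 0.03, "tx": -150, "ty": 40, "tz": -140, "twist": -0.6}, {"aperture": 0.03, "tx": -190, "ty": 50, "tz": -140, "twist": -0.6}, {"aperture": 0.03, "tx": -230, "ty": 60, "tz": -140, "twist": -0.6}, {"aperture": 0.03, "tx": -270, "ty": 70, "tz": -140, "twist": -0.6}, {"aperture": 0.03, "tx": -310, "ty": 80, "tz": -140, "twist": -0.6}, {"aperture": 0.03, "tx": -350, "ty": 90, "tz": -140, "twist": -0.6}, {"aperture": 0.03, "tx": -390, "ty": 95, "tz": -140, "twist": -0.6}, {"aperture": 0.03, "tx": -413, "ty": 96, "tz": -140, "twist": -0.6}, {"aperture": 0.03, "tx": -413, "ty": 96, "tz": -140, "twist": -0.6}, {"aperture": 0.03, "tx": -413, "ty": 96, "tz": -140, "twist": -0.6}, {"aperture": 0.03, "tx": -413, "ty": 96, "tz": -140, "twist": -0.6}], "squeeze": 20}}

```text
t: 10.02
eef_pos: [0.5181, 0.249, 0.2019]
ee_rot: [3.141, -0.001, -1.73]
force: [0.9, 0.1, 0.2]
width: 0.0453
gripper_force: 20.0
```

Run:
```python
from h import *
go(.5192,.2491,.061,YS)
```

```text
t 10.0167 at [0.5181 0.249  0.2019] [ 3.1405 -0.0011 -1.7305] -> d [-0.0003 -0.0011  0.1409] turn -0.002480887748333771
```

Call:
{"api": "hand_motion", "payload": {"increments": [{"aperture": 0.03, "ty": -1, "tz": 30}, {"aperture": 0.03, "ty": -1, "tz": 70}, {"aperture": 0.03, "ty": -1, "tz": 100}, {"aperture": 0.03, "ty": -1, "tz": 125}, {"aperture": 0.03, "ty": -1, "tz": 138}, {"aperture": 0.03, "ty": -1, "tz": 140}, {"aperture": 0.03, "ty": -1, "tz": 140}], "squeeze": 20}}

```text
t: 10.6
eef_pos: [0.5195, 0.2478, 0.0623]
ee_rot: [3.141, -0.001, -1.732]
force: [0.6, -0.3, -0.3]
width: 0.0451
gripper_force: 20.0
```

Call:
{"api": "hand_motion", "payload": {"increments": [{"aperture": 0.088}, {"aperture": 0.088}, {"aperture": 0.088}, {"aperture": 0.088}, {"aperture": 0.088}, {"aperture": 0.088, "tz": -40}, {"aperture": 0.088, "tz": -80}, {"aperture": 0.088, "tz": -120}, {"aperture": 0.088, "tz": -150}, {"aperture": 0.088, "tz": -160}, {"aperture": 0.088, "tz": -160}, {"aperture": 0.088, "tz": -160}], "squeeze": 20}}

```text
t: 11.6
eef_pos: [0.5194, 0.2493, 0.2228]
ee_rot: [-3.141, 0.001, -1.731]
force: [-0.7, 0.3, -1.0]
width: 0.0876
gripper_force: 0.0
```

Run:
```python
from h import *
go(.5191,-.2601,.22,YR)
```

```text
t 11.6 at [0.5194 0.2493 0.2228] [-3.1413  0.0013 -1.7308] -> d [ 0.503  -0.0808  0.0028] turn 0.030213177543918945
```

Converted, 0.503 m is 503, 0.495 m is 495, 0.03 rad is 0.6.

Call:
{"api": "hand_motion", "payload": {"increments": [{"aperture": 0.088, "tx": 30, "ty": -10, "twist": 0.6}, {"aperture": 0.088, "tx": 70, "ty": -20, "twist": 0.6}, {"aperture": 0.088, "tx": 110, "ty": -20, "twist": 0.6}, {"aperture": 0.088, "tx": 150, "ty": -30, "twist": 0.6}, {"aperture": 0.088, "tx": 190, "ty": -30, "twist": 0.6}, {"aperture": 0.088, "tx": 230, "ty": -40, "twist": 0.6}, {"aperture": 0.088, "tx": 270, "ty": -50, "twist": 0.6}, {"aperture": 0.088, "tx": 310, "ty": -50, "twist": 0.6}, {"aperture": 0.088, "tx": 350, "ty": -60, "twist": 0.6}, {"aperture": 0.088, "tx": 390, "ty": -70, "twist": 0.6}, {"aperture": 0.088, "tx": 430, "ty": -80, "twist": 0.6}, {"aperture": 0.088, "tx": 470, "ty": -81, "twist": 0.6}, {"aperture": 0.088, "tx": 495, "ty": -81, "twist": 0.6}, {"aperture": 0.088, "tx": 503, "ty": -81, "twist": 0.6}, {"aperture": 0.088, "tx": 503, "ty": -81, "twist": 0.6}, {"aperture": 0.088, "tx": 503, "ty": -81, "twist": 0.6}, {"aperture": 0.088, "tx": 503, "ty": -81, "twist": 0.6}], "squeeze": 20}}

```text
t: 13.02
eef_pos: [0.5192, -0.2595, 0.2216]
ee_rot: [3.14, 0.0, -1.76]
force: [0.3, 0.6, -0.1]
width: 0.0876
gripper_force: 0.0
```

Run:
```python
from h import *
go(.5191,-.2601,.09,YR)
cv2.imwrite("pics/w4.png",np.hstack([arm.grab_frame("wrist")[:,:,::-1][::2,::2],arm.grab_frame("scene")[180:420,160:480,::-1]]))
```

```text
t 13.0167 at [ 0.5192 -0.2595  0.2216] [ 3.1401  0.0003 -1.7604] -> d [ 0.0006 -0.      0.1316] turn 0.0006179173783316116
```

View pics/w4.png

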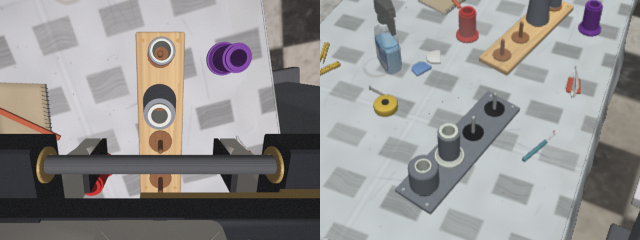

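The king is seated and the cone is centred. Next I grip the cone.

Call:
{"api": "hand_motion", "payload": {"increments": [{"aperture": 0.088, "tx": 1, "tz": 30}, {"aperture": 0.088, "tx": 1, "tz": 70}, {"aperture": 0.088, "tx": 1, "tz": 110}, {"aperture": 0.088, "tx": 1, "tz": 130}, {"aperture": 0.088, "tx": 1, "tz": 135}, {"aperture": 0.088, "tx": 1, "tz": 135}, {"aperture": 0.03, "tx": 1, "tz": 135}, {"aperture": 0.03, "tx": 1, "tz": 135}, {"aperture": 0.03, "tx": 1, "tz": 135}, {"aperture": 0.03, "tx": 1, "tz": 135}, {"aperture": 0.03, "tx": 1, "tz": 135}, {"aperture": 0.03, "tx": 1, "tz": 135}, {"aperture": 0.03, "tx": 1, "tz": 135}, {"aperture": 0.03, "tx": 1, "tz": 135}, {"aperture": 0.03, "tx": 1, "tz": 135}], "squeeze": 25}}

```text
t: 14.37
eef_pos: [0.5196, -0.2615, 0.0878]
ee_rot: [-3.141, -0.0, -1.761]
force: [0.6, 0.6, 2.2]
width: 0.0456
gripper_force: 25.0
```

Run:
```python
from h import *
go(.5059,.1657,.24,YS)
```

```text
t 14.3667 at [ 0.5196 -0.2615  0.0878] [-3.1409 -0.0001 -1.7607] -> d [-0.4169  0.0941 -0.1522] turn -0.032721817559703936
```

Converted, -0.14 m is -140, -0.417 m is -417, -0.03 rad is -0.6.

Call:
{"api": "hand_motion", "payload": {"increments": [{"aperture": 0.03, "tz": -10}, {"aperture": 0.03, "tz": -30}, {"aperture": 0.03, "tz": -70}, {"aperture": 0.03, "tz": -110}, {"aperture": 0.03, "tz": -140}, {"aperture": 0.03, "tx": -30, "ty": 10, "tz": -140, "twist": -0.6}, {"aperture": 0.03, "tx": -70, "ty": 20, "tz": -140, "twist": -0.6}, {"aperture": 0.03, "tx": -110, "ty": 30, "tz": -140, "twist": -0.6}, {"aperture": 0.03, "tx": -150, "ty": 40, "tz": -140, "twist": -0.6}, {"aperture": 0.03, "tx": -190, "ty": 50, "tz": -140, "twist": -0.6}, {"aperture": 0.03, "tx": -230, "ty": 60, "tz": -140, "twist": -0.6}, {"aperture": 0.03, "tx": -270, "ty": 70, "tz": -140, "twist": -0.6}, {"aperture": 0.03, "tx": -310, "ty": 80, "tz": -140, "twist": -0.6}, {"aperture": 0.03, "tx": -350, "ty": 90, "tz": -140, "twist": -0.6}, {"aperture": 0.03, "tx": -390, "ty": 93, "tz": -140, "twist": -0.6}, {"aperture": 0.03, "tx": -410, "ty": 94, "tz": -140, "twist": -0.6}, {"aperture": 0.03, "tx": -417, "ty": 94, "tz": -140, "twist": -0.6}, {"aperture": 0.03, "tx": -417, "ty": 94, "tz": -140, "twist": -0.6}, {"aperture": 0.03, "tx": -417, "ty": 94, "tz": -140, "twist": -0.6}, {"aperture": 0.03, "tx": -417, "ty": 94, "tz": -140, "twist": -0.6}], "squeeze": 25}}

```text
t: 16.03
eef_pos: [0.5054, 0.1648, 0.2276]
ee_rot: [3.141, -0.0, -1.732]
force: [-0.3, -0.3, -1.2]
width: 0.0457
gripper_force: 24.8
```

Run:
```python
from h import *
go(.5059,.1657,.0858,YS)
cv2.imwrite("pics/w5.png",np.hstack([arm.grab_frame("top")[200:330,130:330,::-1],arm.grab_frame("scene")[200:330,220:420,::-1]]).repeat(2,0).repeat(2,1))
```

```text
t 16.0333 at [0.5054 0.1648 0.2276] [ 3.1412 -0.0004 -1.7316] -> d [-0.001  -0.0004  0.1418] turn -0.003581099967663093
```

View pics/w5.png

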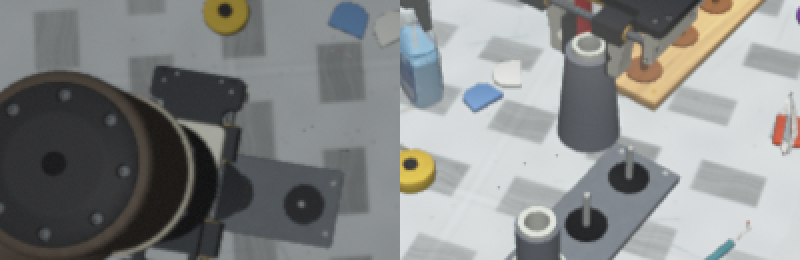

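The cone hangs upright over the third spindle. I lower it.

Call:
{"api": "hand_motion", "payload": {"increments": [{"aperture": 0.03, "tx": -1, "tz": 30}, {"aperture": 0.03, "tx": -1, "tz": 70}, {"aperture": 0.03, "tx": -1, "tz": 100}, {"aperture": 0.03, "tx": -1, "tz": 125}, {"aperture": 0.03, "tx": -1, "tz": 136}, {"aperture": 0.03, "tx": -1, "tz": 140}, {"aperture": 0.03, "tx": -1, "tz": 140}, {"aperture": 0.03, "tx": -1, "tz": 140}], "squeeze": 25}}

```text
t: 16.8
eef_pos: [0.5064, 0.1665, 0.0883]
ee_rot: [-3.141, 0.001, -1.732]
force: [0.2, -0.2, -1.8]
width: 0.0456
gripper_force: 24.8
```

Call:
{"api": "hand_motion", "payload": {"increments": [{"aperture": 0.088}, {"aperture": 0.088}, {"aperture": 0.088}, {"aperture": 0.088}, {"aperture": 0.088}, {"aperture": 0.088, "tz": -40}, {"aperture": 0.088, "tz": -80}, {"aperture": 0.088, "tz": -120}, {"aperture": 0.088, "tz": -140}, {"aperture": 0.088, "tz": -140}, {"aperture": 0.088, "tz": -140}], "squeeze": 20}}

```text
t: 17.72
eef_pos: [0.5064, 0.1674, 0.2292]
ee_rot: [-3.139, 0.003, -1.731]
force: [-1.0, -0.0, -0.9]
width: 0.0875
gripper_force: 0.0
```

Run:
```python
from h import *
go(.4992,-.3427,.22,YR)
```

```text
t 17.7167 at [0.5064 0.1674 0.2292] [-3.1394  0.0026 -1.7307] -> d [ 0.5048 -0.0741  0.0092] turn 0.030269685210485342
```

Call:
{"api": "hand_motion", "payload": {"increments": [{"aperture": 0.088, "tx": 30, "ty": -10, "twist": 0.6}, {"aperture": 0.088, "tx": 70, "ty": -20, "twist": 0.6}, {"aperture": 0.088, "tx": 110, "ty": -20, "twist": 0.6}, {"aperture": 0.088, "tx": 150, "ty": -30, "twist": 0.6}, {"aperture": 0.088, "tx": 190, "ty": -30, "twist": 0.6}, {"aperture": 0.088, "tx": 230, "ty": -40, "twist": 0.6}, {"aperture": 0.088, "tx": 270, "ty": -50, "twist": 0.6}, {"aperture": 0.088, "tx": 310, "ty": -50, "twist": 0.6}, {"aperture": 0.088, "tx": 350, "ty": -60, "twist": 0.6}, {"aperture": 0.088, "tx": 390, "ty": -70, "twist": 0.6}, {"aperture": 0.088, "tx": 430, "ty": -74, "twist": 0.6}, {"aperture": 0.088, "tx": 470, "ty": -74, "twist": 0.6}, {"aperture": 0.088, "tx": 495, "ty": -74, "twist": 0.6}, {"aperture": 0.088, "tx": 504, "ty": -74, "twist": 0.6}, {"aperture": 0.088, "tx": 504, "ty": -74, "twist": 0.6}, {"aperture": 0.088, "tx": 504, "ty": -74, "twist": 0.6}, {"aperture": 0.088, "tx": 504, "ty": -74, "twist": 0.6}], "squeeze": 20}}

```text
t: 19.13
eef_pos: [0.4985, -0.3415, 0.2269]
ee_rot: [3.141, 0.0, -1.76]
force: [0.6, -0.0, 0.7]
width: 0.0877
gripper_force: 0.0
```

Run:
```python
from h import *
go(.4992,-.3427,.08,YR)
cv2.imwrite("pics/w6.png",np.hstack([arm.grab_frame("wrist")[:,:,::-1][::2,::2],arm.grab_frame("scene")[180:420,160:480,::-1]]))
```

```text
t 19.1333 at [ 0.4985 -0.3415  0.2269] [ 3.1405  0.0004 -1.7603] -> d [ 0.0011 -0.0009  0.1469] turn 0.0006745371532002054
```

View pics/w6.png

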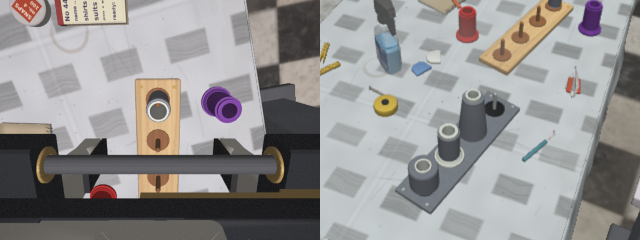

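The cone is seated and the cop is centred. I'll grip it at TCP z of about 0.09, so the fingers stay above the purple decoy's top at 0.086.

Call:
{"api": "hand_motion", "payload": {"increments": [{"aperture": 0.088, "tx": 1, "ty": -1, "tz": 30}, {"aperture": 0.088, "tx": 1, "ty": -1, "tz": 70}, {"aperture": 0.088, "tx": 1, "ty": -1, "tz": 110}, {"aperture": 0.088, "tx": 1, "ty": -1, "tz": 130}, {"aperture": 0.088, "tx": 1, "ty": -1, "tz": 137}, {"aperture": 0.088, "tx": 1, "ty": -1, "tz": 137}, {"aperture": 0.02, "tx": 1, "ty": -1, "tz": 137}, {"aperture": 0.02, "tx": 1, "ty": -1, "tz": 137}, {"aperture": 0.02, "tx": 1, "ty": -1, "tz": 137}, {"aperture": 0.02, "tx": 1, "ty": -1, "tz": 137}, {"aperture": 0.02, "tx": 1, "ty": -1, "tz": 137}, {"aperture": 0.02, "tx": 1, "ty": -1, "tz": 137}, {"aperture": 0.02, "tx": 1, "ty": -1, "tz": 137}, {"aperture": 0.02, "tx": 1, "ty": -1, "tz": 137}, {"aperture": 0.02, "tx": 1, "ty": -1, "tz": 137}, {"aperture": 0.02, "tx": 1, "ty": -1, "tz": 137}, {"aperture": 0.02, "tx": 1, "ty": -1, "tz": 137}], "squeeze": 20}}

```text
t: 20.65
eef_pos: [0.4995, -0.3437, 0.0906]
ee_rot: [-3.141, -0.0, -1.761]
force: [-0.1, -0.5, 1.8]
width: 0.0359
gripper_force: 20.0
```

Run:
```python
from h import *
go(.4929,.0824,.24,YS)
```

```text
t 20.65 at [ 0.4995 -0.3437  0.0906] [-3.1414 -0.0001 -1.7608] -> d [-0.4172  0.087  -0.1494] turn -0.032827673189205875
```

Call:
{"api": "hand_motion", "payload": {"increments": [{"aperture": 0.02, "tz": -10}, {"aperture": 0.02, "tz": -30}, {"aperture": 0.02, "tz": -70}, {"aperture": 0.02, "tz": -110}, {"aperture": 0.02, "tz": -130}, {"aperture": 0.02, "tx": -30, "ty": 10, "tz": -130, "twist": -0.6}, {"aperture": 0.02, "tx": -70, "ty": 20, "tz": -130, "twist": -0.6}, {"aperture": 0.02, "tx": -110, "ty": 30, "tz": -130, "twist": -0.6}, {"aperture": 0.02, "tx": -150, "ty": 40, "tz": -130, "twist": -0.6}, {"aperture": 0.02, "tx": -190, "ty": 50, "tz": -130, "twist": -0.6}, {"aperture": 0.02, "tx": -230, "ty": 60, "tz": -130, "twist": -0.6}, {"aperture": 0.02, "tx": -270, "ty": 70, "tz": -130, "twist": -0.6}, {"aperture": 0.02, "tx": -310, "ty": 80, "tz": -130, "twist": -0.6}, {"aperture": 0.02, "tx": -350, "ty": 85, "tz": -130, "twist": -0.6}, {"aperture": 0.02, "tx": -390, "ty": 87, "tz": -130, "twist": -0.6}, {"aperture": 0.02, "tx": -410, "ty": 87, "tz": -130, "twist": -0.6}, {"aperture": 0.02, "tx": -417, "ty": 87, "tz": -130, "twist": -0.6}, {"aperture": 0.02, "tx": -417, "ty": 87, "tz": -130, "twist": -0.6}, {"aperture": 0.02, "tx": -417, "ty": 87, "tz": -130, "twist": -0.6}, {"aperture": 0.02, "tx": -417, "ty": 87, "tz": -130, "twist": -0.6}], "squeeze": 20}}

```text
t: 22.32
eef_pos: [0.4924, 0.0814, 0.2207]
ee_rot: [3.141, -0.0, -1.731]
force: [-0.2, -0.6, -0.3]
width: 0.0362
gripper_force: 20.0
```

Run:
```python
from h import *
go(.4929,.0824,.0893,YS)
```

```text
t 22.3167 at [0.4924 0.0814 0.2207] [ 3.1414 -0.0001 -1.7315] -> d [-0.001  -0.0003  0.1314] turn -0.003471449707562968
```

Converted, 0.131 m is 131, 0.13 m is 130.

Call:
{"api": "hand_motion", "payload": {"increments": [{"aperture": 0.02, "tx": -1, "tz": 30}, {"aperture": 0.02, "tx": -1, "tz": 70}, {"aperture": 0.02, "tx": -1, "tz": 100}, {"aperture": 0.02, "tx": -1, "tz": 120}, {"aperture": 0.02, "tx": -1, "tz": 130}, {"aperture": 0.02, "tx": -1, "tz": 131}, {"aperture": 0.02, "tx": -1, "tz": 131}, {"aperture": 0.02, "tx": -1, "tz": 131}], "squeeze": 20}}

```text
t: 22.98
eef_pos: [0.4937, 0.0833, 0.0909]
ee_rot: [-3.14, 0.001, -1.731]
force: [0.1, -0.4, -0.3]
width: 0.0365
gripper_force: 20.0
```

Call:
{"api": "hand_motion", "payload": {"increments": [{"aperture": 0.088}, {"aperture": 0.088}, {"aperture": 0.088}, {"aperture": 0.088}, {"aperture": 0.088}, {"aperture": 0.088}, {"aperture": 0.088, "tz": -40}, {"aperture": 0.088, "tz": -80}, {"aperture": 0.088, "tz": -120}, {"aperture": 0.088, "tx": 40, "tz": -140}, {"aperture": 0.088, "tx": 80, "tz": -140}, {"aperture": 0.088, "tx": 120, "tz": -140}, {"aperture": 0.088, "tx": 160, "tz": -140}, {"aperture": 0.088, "tx": 200, "tz": -140}, {"aperture": 0.088, "tx": 240, "tz": -140}, {"aperture": 0.088, "tx": 280, "tz": -140}, {"aperture": 0.088, "tx": 300, "tz": -140}, {"aperture": 0.088, "tx": 300, "tz": -140}, {"aperture": 0.088, "tx": 300, "tz": -140}], "squeeze": 20}}

```text
t: 24.57
eef_pos: [0.4446, -0.2139, 0.2293]
ee_rot: [3.141, 0.0, -1.734]
force: [-0.1, 0.2, 0.3]
width: 0.0878
gripper_force: 0.0
```

Run:
```python
from h import *
cv2.imwrite("pics/w7.png",np.vstack([arm.grab_frame("top")[140:340,100:340,::-1],arm.grab_frame("scene")[180:380,200:440,::-1]]).repeat(1,0)if 0 else np.hstack([arm.grab_frame("top")[140:340,110:310,::-1],arm.grab_frame("scene")[200:400,200:400,::-1]]).repeat(2,0).repeat(2,1))
```

```text
(no output)
```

View pics/w7.png

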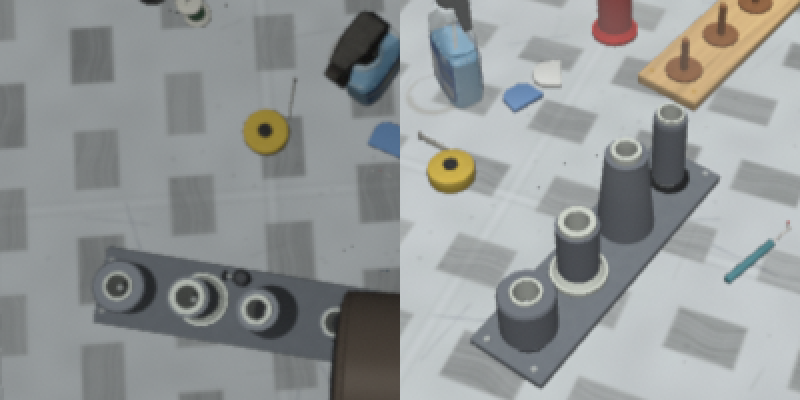

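All four spools stand upright and seated in order: cheese, king, cone, cop. The bottle has not moved, and the arm is clear.

```bash
python3 -c "
from station import arm
print(arm.job_done())"
```

```text
the job is handed in; nothing more can be done
None
```

The job is handed in: cheese, king, cone and cop stand upright and seated on the thread stand's spindles in their original left-to-right order, the spray bottle was not touched, and the run took about 25 s of the 115 s allowed; no verdict was returned.

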